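# Open the parts carton and stand its tall cylinder in the fixture

### The job

Swing both flaps of the cardboard carton up and over until they lean back outwards, well past upright. Only then lift the tall cylinder out of the carton and set it down, without dropping it, upright and fully down in the empty nest of the fixture. Leave the flaps open, the two short cylinders in the carton where they stand, and everything else on the bench where it is.

Things in the scene. Friction and masses are not known exactly. Their poses are not given: they have to be found in the camera images.
- carton: Cardboard carton fixed to the bench, left or right half, outer 210 (its x) x 160 (its y) x 115 mm high, walls and floor 5 mm; origin at the centre of its underside. Dividers 40 mm high at x = -33 and +33 mm make three cells with one standing cylinder each. Two flaps close its top, hinged on the rims at y = +80 and -80 mm, 115 mm up; closed, they leave a 16 mm slot between them.
- flap_left (a joint): Angle of the flap hinged on the carton's +y rim (rad): 0 = closed, flat; 1.57 = upright; largest 2.5, leaning far outwards. It stays where it is left; it may start a little open.
- flap_right (a joint): The same for the flap hinged on the carton's -y rim.
- hinge_left (a point): Middle of the left flap's hinge line, on the carton's +y rim; the hinge line runs along the carton's x. The point's axes turn with the flap and equal the carton's axes when it is closed. The flap is 206 mm long, reaches 72 mm from the hinge (to the point's -y) and is 4 mm thick (point z 0 to 4 mm).
- hinge_right (a point): The same for the right flap, on the carton's -y rim; this flap reaches 72 mm to the point's +y.
- tab_left (a point): Grip point on the left flap's pull tab, a cardboard tab standing square on the flap's upper face at its free edge: 36 mm wide along the hinge line, 8 mm thick, top 40 mm above the flap's underside. The point is mid-width and mid-thickness, 14 mm below the tab's top; in the hinge_left frame it lies at (30, -68, 26) mm. Axes turn with the flap.
- tab_right (a point): The same on the right flap's pull tab; in the hinge_right frame it lies at (-30, 68, 26) mm.
- tall_cylinder: Aluminium pneumatic cylinder with black end caps, 36 mm diameter, 100 mm long, standing upright in one of the carton's three cells (any of them), top 105 mm above the bench; hidden until the flaps are open. Origin at the centre of its underside, z up its axis. The only tall one in the carton.
- short_cylinder_a: Shorter cylinder of the same make, 36 mm diameter, 60 mm long, standing in another cell; stays there. Origin at the centre of its underside.
- short_cylinder_b: Second short cylinder, as short_cylinder_a, in the remaining cell; stays there.
- empty_nest: Empty nest: fixed block of cream printed plastic, 80 x 80 x 50 mm, on the fixture plate, with a round upright bore of 42 mm diameter, open at the top, 38 mm deep, in its middle. Origin at the centre of its underside, 12 mm above the bench; bore floor 12 mm and mouth 50 mm above the origin.
- full_nest: An equal nest 120 mm from the other, which already holds a cylinder.
- fixture: Fixed aluminium base plate, 230 x 130 x 12 mm, carrying the two nests along its x; origin at the centre of its underside. On the other half of the bench from the carton.
- spare_cylinder: Cylinder as tall_cylinder (36 x 100 mm) already standing in the full nest; leave it. Origin at the centre of its underside.
- stack_light: Indicator light, 80 mm diameter printed foot, 52 mm diameter lamp, 210 mm tall, far middle of the bench. Origin at the centre of its underside. Leave it.
- valve_block: Black valve on a cream printed riser, 70 x 56 x 88 mm high, near middle of the bench. Origin at the centre of its underside. Leave it.
- grip_moulding: Arched black plastic moulding, 150 (its x) x 36 x 46 mm high, lying in the middle of the bench. Origin at the centre of its underside. Leave it.
- wrench: Steel wrench, 170 mm long, lying on the bench. Leave it.
- small_box: Closed cardboard box, 90 x 130 x 55 mm. Origin at the centre of its underside. Leave it.
- gauge: Grey handheld gauge, 50 x 120 x 22 mm, lying nearest the robot. Origin at the centre of its underside. Leave it.

How it is judged:
On the way, in this order (a step that is already met when the one before it is completed fails the run):
1. both flaps lean back past upright while the tall cylinder still stands in the carton (value of joint each of flap_left, flap_right above 1.7 rad and z of tall_cylinder in the frame of carton below 0.03 m), for 0.2 s.
2. the tall cylinder is lifted clear above the open carton (z of tall_cylinder in the frame of carton above 0.1 m), for 0.05 s.
At the end, for the whole second after the job is handed in: Both flaps are open beyond 1.7 rad (upright is 1.57). The tall cylinder stands at rest in the empty nest: within 8 mm of the bore's axis, its underside within 5 mm of the bore floor, tilted less than 0.08 rad (value of joint each of flap_left, flap_right above 1.7 rad and horizontal distance between tall_cylinder and empty_nest below 0.008 m and z of tall_cylinder in the frame of empty_nest between 0.005 and 0.017 m and angle between tall_cylinder's own z axis and vertical below 0.08 rad and linear speed of tall_cylinder below 0.03 m/s); the robot touches nothing.
It fails at once if another thing on the bench is shifted by more than 30 mm or tipped over (distance of any of stack_light, valve_block, grip_moulding, wrench, small_box, gauge, spare_cylinder from where it was at the start of the episode above 0.03 m or angle between stack_light's own z axis and vertical above 0.5 rad).
It fails at once if a short cylinder is shifted by more than 50 mm or tipped over (distance of any of short_cylinder_a, short_cylinder_b from where it was at the start of the episode above 0.05 m or angle between any of short_cylinder_a, short_cylinder_b's own z axis and vertical above 0.7 rad).
It fails at once if the tall cylinder is dropped (moves faster than 0.6 m/s with no finger on it) (contact force between tall_cylinder and the fingers below 0.05 N and linear speed of tall_cylinder above 0.6 m/s).
It also fails if it takes over 72 s, if anything falls off the work surface, if the arm or the gripper's body presses on something with over 40 N, if the wrist force passes 120 N, or if a joint passes its speed limit or range.

### The arm

A 6-joint arm with a two-finger parallel gripper is mounted at the origin on the work surface. World frame = base frame: x ahead of the robot, y to its left, z up, the work surface at z = 0. Lengths are in m, angles in rad, forces in N, time in s.
With the tool pointing down it reaches from about 0.3 to 0.775 m from the base axis. Payload 14.6 kg.
Tool frame: the origin (TCP) lies midway between the tips of the shut fingers; the grasp point (between the pads) lies 19 mm behind it (ctrl.pinch_z is the z of the grasp point in the tool frame, in m); z points along the fingers, y is the line along which they close (so a half turn about z gives the same grasp; the last joint's range is limited). The gripper opens to 94 mm and grips with 3 to 60 N. Pads are 16 mm wide; open, the fingers measure 119 mm over their backs; the gripper's body (75 mm by 177 mm) begins 78 mm behind the grasp point.
Start: joints at [1.082, 0.3, 1.521, -0, 1.321, -0.067], TCP at [0.225, 0.502, 0.205] pointing down, gripper open.
Joint ranges: [-3.03, 3.03], [-0.79, 2.21], [0.23, 2.52], [-1.04, 4.18], [0, 3.07], [-2.55, 2.55]. Speed limits (rad/s): [2.22, 2.22, 2.57, 3.14, 3.14, 3.14].

### API

Orientations are given as [roll, pitch, yaw] about the fixed x, y, z axes, in that order (R = Rz(yaw) Ry(pitch) Rx(roll)).
In Python, from station import ctrl, camera, ticket gives the robot as it stands. The module is installed in compiled form; this text tells all that it offers.
- The arm moves only by the shell command python3 -m inch 'ROWS' [FORCE]. ROWS is text: rows parted by semicolons, each of 7 numbers parted by spaces: the opening, from -1 (shut) to 1 (fully open), then the shift along the tool's x, y, z in units of 0.03 m (1.0 is 0.03 m), then the turn, a rotation vector about the tool's x, y, z in units of 10 degrees (1.0 is 10 degrees). In form: grip dx dy dz rx ry rz; .... A call has 1 to 10 rows; each row shifts and turns the commanded pose from where the row before left it, along the tool's axes as they then stand; what a row does not reach is not made up. A row lasts 1/8 s, in which the tool goes at most 62.5 mm and 10.7 degrees, less where a joint would pass 70% of its speed; a pose out of reach is approached as far as the arm can. A call with a number of a shift or a turn outside -1 to 1 is refused whole. A call with a gripper value outside its range is refused whole. The fingers move at their own pace and stop on an object; FORCE is the grip in N (left out, the last holds). Time passes only in rows, so rows that do not move let the fingers close. It gives the time, the measured TCP pose, the force, the opening and the grip force at its end, in the units of the state.
- ctrl.get_obs(): the state, without advancing time (a new reading comes with each control period).
- camera(name): name is "scene" or "side" or "wrist"; returns a dict with "img" (480x640x3 uint8, blue, green, red), "range_z" (480x640 float32, m along the optical axis (not along the pixel's ray), 0 where there is no reading), "intrinsics" (3x3 intrinsics, pixels), "view" (4x4, takes a point from world to camera coordinates). Camera axes: x right, y down, z forward; pixel columns grow to the right and rows downward; lengths in m; the calibration is good to about 2 mm. A picture is of the moment at which its call begins.
- ticket.hand_in(): hands the job in; it is judged then, once.
The state is a dict: "time_s": time; "qpos": joint angles; "joint_vel": joint speeds; "tau": joint torques, N m; "ee_pos": TCP position; "eef_rot": TCP orientation; "force": force on the tool from outside, world axes, zero at the start; "moment": the same for the moment, N m; "grip_width": finger opening in m; "grip_force": force on a finger pad.
Only numpy, scipy, OpenCV 4.12 (cv2) and the standard library are available. Lean on these libraries where they do the work, as an engineer would, in place of code of your own. Each camera call takes 0.05 s, during which the arm holds its last target. There are 200 camera calls.

## Working session

There is one attempt and no reset: what is moved stays moved. The work goes in short steps, Python scripts to look and compute and a shell command to move; the robot and the scene stay as the last step left them, time stands still between calls to the robot, and variables do not carry over. Pictures are saved under pics/ and viewed, at most 10 in all, crops included, and the job is handed in when it is done.

```bash
mkdir -p pics; cat > h.py <<'E'
import numpy as np, cv2
from station import ctrl, camera, ticket
def shot(n,save=None):
    c=camera(n)
    if save: cv2.imwrite('pics/'+save,c['img'])
    K=np.array(c['intrinsics']);V=np.array(c['view']);z=c['range_z'].astype(float)
    v,u=np.mgrid[:480,:640]
    P=np.stack([(u-K[0,2])/K[0,0]*z,(v-K[1,2])/K[1,1]*z,z],-1)
    W=(P-V[:3,3])@V[:3,:3]
    W[z==0]=np.nan
    return c['img'],W
E
python3 - <<'E'
from h import *
for n in('scene','side'):
    i,W=shot(n,n+'1.png'); np.save(n+'1.npy',W)
o=ctrl.get_obs();print(o,ctrl.pinch_z)
E
```

```text
{'time_s': 0.1, 'qpos': array([ 1.08240403e+00,  3.00398332e-01,  1.52146975e+00, -2.06529020e-05,
        1.32069802e+00, -6.65905792e-02]), 'joint_vel': array([ 9.68198330e-05, -1.10147291e-03, -3.28753280e-03, -3.30539863e-04,
       -1.55460475e-04, -1.51251470e-03]), 'tau': array([ 2.14841821e-03, -5.32642543e+01, -3.53287840e+01,  7.09578814e-02,
        2.34411116e-02, -6.97129735e-05]), 'ee_pos': array([0.2250745 , 0.50160245, 0.20497334]), 'eef_rot': array([-3.14062003e+00, -4.48139920e-05,  2.71979604e+00]), 'force': array([0.23056749, 0.33756218, 0.30776409]), 'moment': array([-0.02515404,  0.05334148,  0.01716002]), 'grip_force': 0.0, 'grip_width': 0.0944190588385665} -0.0188
```

View pics/scene1.png

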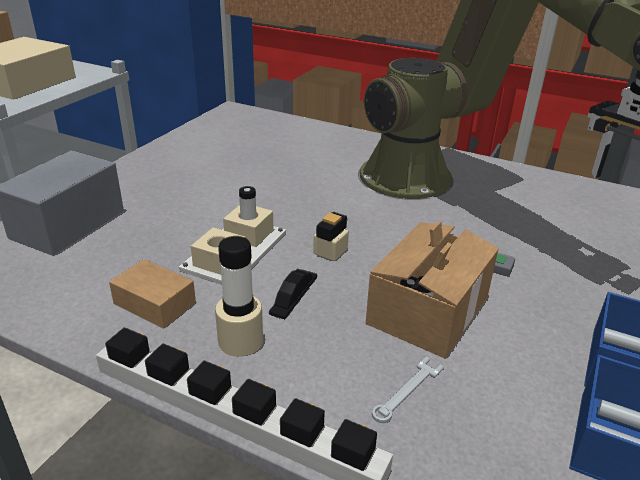

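View pics/side1.png

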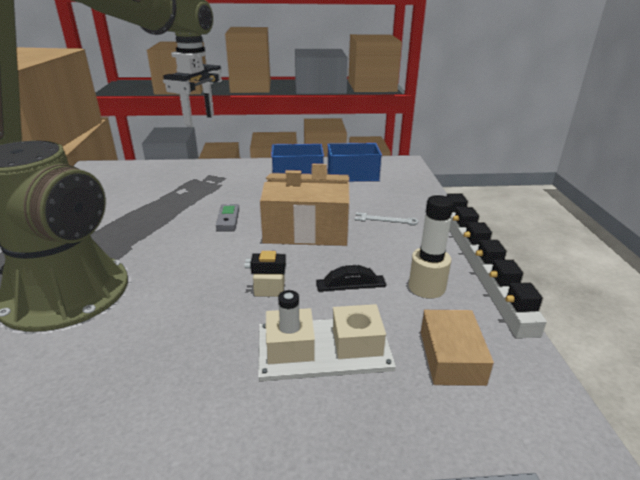

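The scene view shows the carton at about (430,285) with both tabs near (437,235) and (447,252). The side view shows the nests at (289,335) full and (358,322) empty. Now I'll fit the poses.

```bash
python3 - <<'E'
from h import *
from scipy.optimize import least_squares
A=np.load('scene1.npy');B=np.load('side1.npy')
# rois
a=A[215:355,362:502].reshape(-1,3);b=B[160:246,255:355].reshape(-1,3)
P=np.r_[a,b];P=P[np.isfinite(P).all(1)]
P=P[(P[:,2]>0.02)&(P[:,2]<0.22)&(P[:,1]>0.1)&(P[:,1]<.75)&(P[:,0]<.8)&(P[:,0]>.1)]
w=P[P[:,2]<0.105]
c0=(w.max(0)+w.min(0))/2
def res(p):
    c,s=np.cos(p[2]),np.sin(p[2]);d=w[:,:2]-p[:2]
    q=np.abs(d@np.array([[c,-s],[s,c]]))-[.105,.08]
    return np.where((q>0).all(1),np.hypot(*q.T),q.max(1))
best=min((least_squares(res,[c0[0],c0[1],y],loss='soft_l1',f_scale=.003) for y in(-.6,-.3,0,.3,.6,)),key=lambda r:r.cost)
p=best.x;print('carton',p,best.cost,len(w),np.median(abs(res(p))))
c,s=np.cos(p[2]),np.sin(p[2])
L=np.c_[(P[:,:2]-p[:2])@np.array([[c,-s],[s,c]]),P[:,2]]
np.save('L.npy',L)
t=L[L[:,2]>.11]
for y0 in np.arange(-.12,.12,.01):
    m=t[(t[:,1]>=y0)&(t[:,1]<y0+.01)]
    if len(m): print('%.2f n%d z %s x %s'%(y0,len(m),np.percentile(m[:,2],[5,25,50,75,95]).round(3),np.percentile(m[:,0],[5,50,95]).round(3)))
k=t[t[:,2]>.16];print(k[::max(1,len(k)//25)].round(3))
# fixture
n=B[285:380,255:400].reshape(-1,3);n=n[np.isfinite(n).all(1)]
top=n[abs(n[:,2]-.062)<.004];np.save('top.npy',top)
r=[cv2.minAreaRect(((n[abs(n[:,2]-.012)<.004])[:,:2]*1000).astype(np.float32))];print(r)
for sl in ((slice(300,345),slice(328,390)),(slice(305,350),slice(262,318))):
    m=B[sl].reshape(-1,3);m=m[np.isfinite(m).all(1)];m=m[abs(m[:,2]-.062)<.005]
    print(cv2.minAreaRect((m[:,:2]*1000).astype(np.float32)),len(m),m[:,2].mean())
E
```

```text
carton [ 0.51619865  0.23563214 -0.11068591] 0.6612400533746923 8802 0.0013428747561899448
-0.09 n307 z [0.111 0.113 0.117 0.119 0.121] x [-0.091  0.012  0.096]
-0.08 n634 z [0.112 0.119 0.12  0.121 0.122] x [-0.094  0.006  0.102]
-0.07 n561 z [0.119 0.122 0.123 0.124 0.125] x [-0.091  0.013  0.102]
-0.06 n543 z [0.121 0.124 0.125 0.126 0.127] x [-0.091  0.011  0.102]
-0.05 n513 z [0.123 0.126 0.127 0.128 0.129] x [-0.079  0.023  0.103]
-0.04 n493 z [0.116 0.128 0.129 0.13  0.132] x [-0.087  0.023  0.103]
-0.03 n739 z [0.129 0.131 0.132 0.149 0.169] x [-0.089 -0.013  0.101]
-0.02 n712 z [0.116 0.133 0.134 0.138 0.163] x [-0.095 -0.012  0.1  ]
-0.01 n53 z [0.11  0.113 0.114 0.116 0.133] x [-0.102  0.1    0.107]
-0.00 n108 z [0.112 0.127 0.135 0.136 0.144] x [-0.082  0.04   0.106]
0.01 n683 z [0.132 0.134 0.136 0.147 0.166] x [-0.087  0.031  0.101]
0.02 n602 z [0.13  0.132 0.133 0.135 0.17 ] x [-0.087  0.028  0.102]
0.03 n493 z [0.116 0.129 0.13  0.131 0.132] x [-0.091  0.018  0.103]
0.04 n500 z [0.116 0.127 0.128 0.128 0.13 ] x [-0.093  0.017  0.103]
0.05 n486 z [0.116 0.124 0.125 0.1
[... 521 characters left out ...]
0.172]
 [ 0.047  0.018  0.168]
 [ 0.034  0.024  0.161]
 [ 0.042  0.024  0.161]
 [ 0.033  0.023  0.17 ]
 [ 0.028  0.022  0.168]
 [ 0.023  0.018  0.166]
 [ 0.018  0.018  0.164]
 [ 0.013  0.013  0.163]
 [ 0.018  0.014  0.16 ]
 [-0.027 -0.027  0.171]
 [-0.032 -0.026  0.168]
 [-0.036 -0.03   0.167]
 [-0.041 -0.027  0.163]
 [-0.029 -0.028  0.161]]
[((529.8717041015625, -145.61639404296875), (261.3796691894531, 244.5933837890625), 1.9658561944961548)]
((586.425537109375, -199.7581787109375), (80.7352294921875, 83.86882781982422), 1.7019792795181274) 1251 0.06156173441029258
((467.1507263183594, -203.9030303955078), (78.56224822998047, 84.22700500488281), 1.7896255254745483) 1159 0.06160594348022738
```

```bash
cat >> h.py <<'E'
from scipy.spatial.transform import Rotation as R
C=np.array([.5162,.2356]);YAW=-.1107
def cw(x,y,z):
    c,s=np.cos(YAW),np.sin(YAW); return np.array([C[0]+c*x-s*y,C[1]+s*x+c*y,z])
def tab(side,th,dz=.004):  # TCP target (m, world), tool down
    sg=1 if side=='L' else -1
    y=sg*(.08-.068*np.cos(th)+.026*np.sin(th)); z=.115+.068*np.sin(th)+.026*np.cos(th)
    return cw(sg*.03,y,z-.0188+dz)
def go(p,yaw,o=None):
    """total shift in tool axes (units .03 m) after turning, and turn (units 10 deg) in tool axes"""
    o=o or ctrl.get_obs(); Rt=R.from_euler('xyz',[np.pi,0,yaw]); R0=R.from_euler('xyz',o['eef_rot'])
    return 'shift_old',(R0.inv().apply(p-o['ee_pos'])/.03).round(2),'shift_new',(Rt.inv().apply(p-o['ee_pos'])/.03).round(2),'turn',np.degrees((R0.inv()*Rt).as_rotvec()/10).round(2)
E
python3 - <<'E'
from h import *
L=np.load('L.npy')
for sg in(1,-1):
    m=L[(sg*L[:,1]>.03)&(sg*L[:,1]<.075)&(L[:,2]>.117)&(abs(L[:,0])<.1)]
    k=np.polyfit(sg*m[:,1],m[:,2],1); k=np.polyfit(*(m[abs(m[:,2]-np.polyval(k,sg*m[:,1]))<.003][:,[1,2]]*[sg,1]).T,1)
    print(sg,k,-np.arctan(k[0]))
p=tab('L',.22);p[2]=.2
print(p,go(p,YAW+np.pi/2))
E
```

```text
1 [-0.25133155  0.13900328] 0.2462314978290889
-1 [-0.22925645  0.13753106] 0.22536208338971062
[0.54814995 0.25148051 0.2       ] ('shift_old', array([-13.24,  -3.2 ,   0.17]), 'shift_new', array([-7.1 , 11.62,  0.17]), 'turn', array([-0.  ,  0.  ,  7.22]))
```

```bash
python3 -m inch '0.3 -1 -0.24 0 0 0 0;0.3 -1 -0.24 0 0 0 0;0.3 -1 -0.24 0 0 0 0;0.3 -1 -0.24 0 0 0 0;0.3 -1 -0.24 0 0 0 0;0.3 -1 -0.24 0 0 0 0;0.3 -1 -0.24 0 0 0 0;0.3 -1 -0.24 0 0 0 0;0.3 -1 -0.24 0 0 0 0;0.3 -1 -0.24 0 0 0 0' 20; python3 -m inch '0.3 -1 -0.24 0 0 0 0;0.3 -1 -0.24 0 0 0 0;0.3 -1 -0.24 0 0 0 0;0.3 0 0 0 0 0 1;0.3 0 0 0 0 0 1;0.3 0 0 0 0 0 1;0.3 0 0 0 0 0 1;0.3 0 0 0 0 0 1;0.3 0 0 0 0 0 1;0.3 0 0 0 0 0 1'; python3 -m inch '0.3 0 0 0 0 0 0.22;0.3 0 0 0 0 0 0;0.3 0 0 0 0 0 0'
python3 - <<'E'
from h import *
print(go(tab('L',.24),YAW+np.pi/2))
i,W=shot('wrist','w1.png')
np.save('w1.npy',W)
E
```

```text
time_s: 1.35
ee_pos: [0.47, 0.3125, 0.2051]
eef_rot: [-3.141, -0.0, 2.72]
force: [0.9, -0.6, 0.2]
grip_width: 0.0612
grip_force: 0.0
time_s: 2.6
ee_pos: [0.5425, 0.2567, 0.205]
eef_rot: [-3.141, 0.0, 1.492]
force: [-0.9, -0.6, 0.4]
grip_width: 0.0613
grip_force: 0.0
time_s: 2.98
ee_pos: [0.5426, 0.2567, 0.2053]
eef_rot: [-3.141, 0.0, 1.461]
force: [0.4, -0.1, 0.5]
grip_width: 0.0607
grip_force: 0.0
('shift_old', array([-0.12,  0.2 ,  2.12]), 'shift_new', array([-0.12,  0.2 ,  2.12]), 'turn', array([-0.,  0.,  0.]))
```

View pics/w1.png

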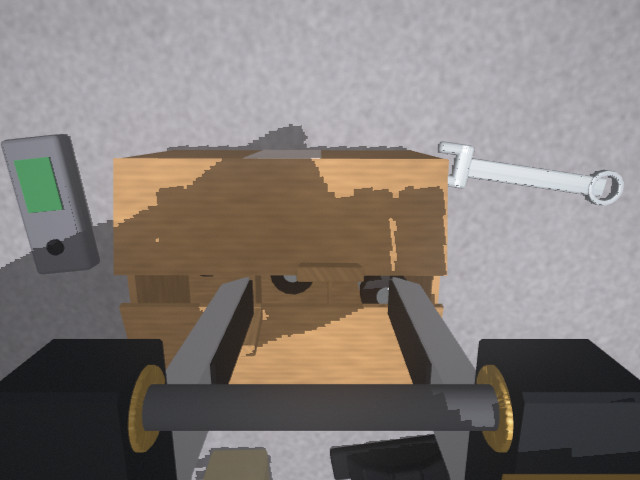

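The wrist view shows the left tab at about (331,270), nearly centred between the finger tips at x≈252 and 390, with cylinder tops visible in the slot at (290,283) and (378,290). I'll descend and pinch.

```bash
python3 -m inch '0.3 -0.12 0.2 0.5 0 0 0;0.3 0 0 0.6 0 0 0;0.3 0 0 0.5 0 0 0;0.3 0 0 0.5 0 0 0;0.3 0 0 0 0 0 0;-1 0 0 0 0 0 0;-1 0 0 0 0 0 0;-1 0 0 0 0 0 0;-1 0 0 0 0 0 0' 15
python3 - <<'E'
from h import *
o=ctrl.get_obs()
prev=o['ee_pos'];off=prev-tab('L',.24);print(off.round(4))
Rt=R.from_euler('xyz',o['eef_rot'])
for th in np.arange(.34,2.25,.2):
    p=tab('L',th)+off; print(round(th,2),(Rt.inv().apply(p-prev)/.03).round(2),p.round(3)); prev=p
E
```

```text
time_s: 4.15
ee_pos: [0.5474, 0.2525, 0.1426]
eef_rot: [-3.14, 0.0, 1.46]
force: [-7.6, -1.2, 3.2]
grip_width: 0.0358
grip_force: 15.0
[-0.0008  0.0002  0.001 ]
0.34 [ 0.15 -0.   -0.19] [0.548 0.257 0.148]
0.54 [ 0.35 -0.   -0.34] [0.549 0.267 0.158]
0.74 [ 0.41 -0.   -0.26] [0.55  0.28  0.166]
0.94 [ 0.45 -0.   -0.17] [0.552 0.293 0.171]
1.14 [ 0.48 -0.   -0.08] [0.553 0.307 0.174]
1.34 [ 0.48 -0.    0.02] [0.555 0.322 0.173]
1.54 [0.47 0.   0.11] [0.557 0.336 0.17 ]
1.74 [0.44 0.   0.2 ] [0.558 0.349 0.164]
1.94 [0.39 0.   0.29] [0.559 0.361 0.155]
2.14 [0.33 0.   0.36] [0.56  0.37  0.144]
```

```bash
python3 -m inch '-1 0.16 0 -0.19 0 0 0;-1 0.37 0 -0.33 0 0 0;-1 0.43 0 -0.24 0 0 0;-1 0.47 0 -0.15 0 0 0;-1 0.49 0 -0.06 0 0 0'; python3 -m inch '-1 0.49 0 0.04 0 0 0;-1 0.47 0 0.14 0 0 0;-1 0.44 0 0.23 0 0 0;-1 0.38 0 0.32 0 0 0;-1 0.32 0 0.38 0 0 0;-1 0 0 0 0 0 0'
python3 - <<'E'
from h import *
shot('scene','s2.png')
E
```

```text
time_s: 4.78
ee_pos: [0.5538, 0.31, 0.1717]
eef_rot: [-3.14, 0.001, 1.46]
force: [-5.8, -1.5, -2.9]
grip_width: 0.0354
grip_force: 15.0
time_s: 5.52
ee_pos: [0.5611, 0.3739, 0.1382]
eef_rot: [-3.141, -0.001, 1.461]
force: [-3.2, 4.4, 2.5]
grip_width: 0.0356
grip_force: 15.0
```

View pics/s2.png

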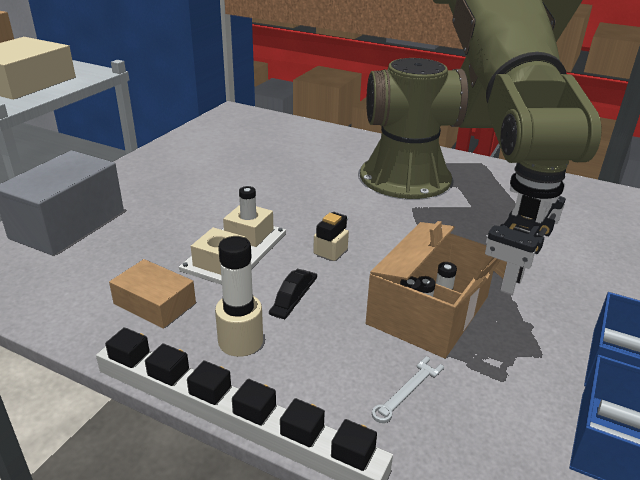

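The left flap leans outwards, with its edge at about (490,270), and the tall cylinder shows at (447,270). I'll release the tab and go to the right one.

```bash
python3 -m inch '0.3 0 0 0 0 0 0;0.3 0 0 0 0 0 0;0.3 0 0 0 0 0 0;0.3 0 0 -0.5 0 0 0;0.3 0 0 -0.9 0 0 0;0.3 0 0 -1 0 0 0;0.3 0 0 0 0 0 0'
python3 - <<'E'
from h import *
print(go(tab('R',.23),YAW+np.pi/2))
E
```

```text
time_s: 6.45
ee_pos: [0.5624, 0.3728, 0.2138]
eef_rot: [3.137, -0.003, 1.46]
force: [-0.2, -0.3, -0.5]
grip_width: 0.0612
grip_force: 0.0
('shift_old', array([-5.38, -2.03,  2.4 ]), 'shift_new', array([-5.37, -2.03,  2.43]), 'turn', array([ 0.02, -0.02, -0.  ]))
```

```bash
python3 -m inch '0.3 -0.9 -0.34 0 0 0 0;0.3 -0.9 -0.34 0 0 0 0;0.3 -0.9 -0.34 0 0 0 0;0.3 -0.9 -0.34 0 0 0 0;0.3 -0.9 -0.34 0 0 0 0;0.3 -0.88 -0.33 0 0 0 0;0.3 0 0 0.2 0 0 0;0.3 0 0 0 0 0 0'
python3 - <<'E'
from h import *
print(go(tab('R',.23),YAW+np.pi/2))
E
```

```text
time_s: 7.45
ee_pos: [0.4832, 0.219, 0.2036]
eef_rot: [-3.141, 0.0, 1.46]
force: [-0.3, 0.5, -0.1]
grip_width: 0.0605
grip_force: 0.0
('shift_old', array([0.02, 0.04, 2.09]), 'shift_new', array([0.02, 0.03, 2.09]), 'turn', array([-0.01,  0.  , -0.  ]))
```

```bash
python3 -m inch '0.3 0 0.03 0.5 0 0 0;0.3 0 0 0.6 0 0 0;0.3 0 0 0.5 0 0 0;0.3 0 0 0.47 0 0 0;0.3 0 0 0 0 0 0;-1 0 0 0 0 0 0;-1 0 0 0 0 0 0;-1 0 0 0 0 0 0;-1 0 0 0 0 0 0' 15
```

```text
time_s: 8.57
ee_pos: [0.4832, 0.219, 0.1423]
eef_rot: [-3.14, -0.0, 1.46]
force: [-6.8, 2.8, 2.0]
grip_width: 0.036
grip_force: 15.0
```

```bash
python3 -m inch '-1 -0.16 0 -0.19 0 0 0;-1 -0.37 0 -0.33 0 0 0;-1 -0.43 0 -0.24 0 0 0;-1 -0.47 0 -0.15 0 0 0;-1 -0.49 0 -0.06 0 0 0'; python3 -m inch '-1 -0.49 0 0.04 0 0 0;-1 -0.47 0 0.14 0 0 0;-1 -0.44 0 0.23 0 0 0;-1 -0.38 0 0.32 0 0 0;-1 -0.32 0 0.38 0 0 0;-1 0 0 0 0 0 0'; python3 -m inch '0.3 0 0 0 0 0 0;0.3 0 0 0 0 0 0;0.3 0 0 0 0 0 0;0.3 0 0 -0.5 0 0 0;0.3 0 0 -0.9 0 0 0;0.3 0 0 -1 0 0 0;0.3 0 0 -1 0 0 0;0.3 0 0 0 0 0 0'
python3 - <<'E'
from h import *
i,W=shot('scene','s3.png');np.save('s3.npy',W)
i,W=shot('side');np.save('d3.npy',W)
i,W=shot('wrist');np.save('w3.npy',W)
E
```

```text
time_s: 9.2
ee_pos: [0.4767, 0.1616, 0.1717]
eef_rot: [-3.14, -0.001, 1.46]
force: [-7.8, 3.3, 0.2]
grip_width: 0.0361
grip_force: 15.0
time_s: 9.95
ee_pos: [0.4695, 0.0978, 0.1375]
eef_rot: [-3.139, 0.001, 1.459]
force: [-10.1, -3.1, 3.1]
grip_width: 0.0354
grip_force: 15.0
time_s: 10.95
ee_pos: [0.4715, 0.0989, 0.2428]
eef_rot: [3.137, -0.001, 1.46]
force: [-0.3, 0.2, -1.1]
grip_width: 0.0615
grip_force: 0.0
```

View pics/s3.png

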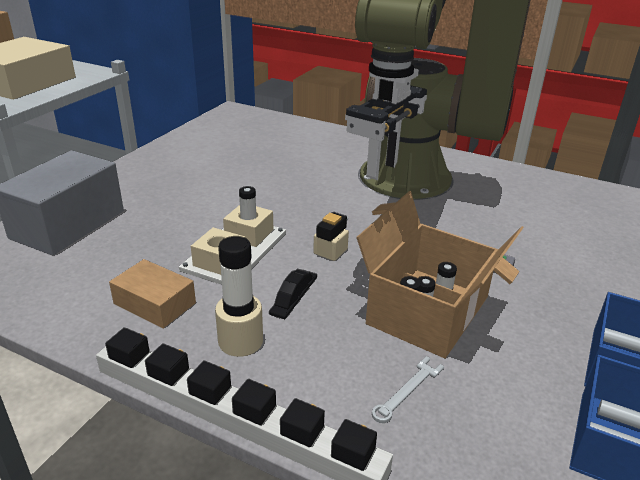

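Both flaps lean outwards (edges at about (365,240) and (520,235)), and cylinder tops show at (447,268), (426,284) and (409,283). Next I'll measure the tops and the flap angles.

```bash
python3 - <<'E'
from h import *
def loc(W):
    P=W.reshape(-1,3);P=P[np.isfinite(P).all(1)]
    c,s=np.cos(YAW),np.sin(YAW);return np.c_[(P[:,:2]-C)@np.array([[c,-s],[s,c]]),P[:,2]]
for n in('s3','w3'):
    L=loc(np.load(n+'.npy'));I=L[(abs(L[:,0])<.098)&(abs(L[:,1])<.073)&(L[:,2]>.02)&(L[:,2]<.112)]
    print(n,len(I))
    for a,b in((-.098,-.033),(-.033,.033),(.033,.098)):
        m=I[(I[:,0]>a)&(I[:,0]<b)]
        for z in(.065,.105):
            t=m[abs(m[:,2]-z)<.004]
            if len(t)>8: print(a,z,len(t),t.min(0).round(3),t.max(0).round(3))
L=np.r_[loc(np.load('s3.npy')),loc(np.load('d3.npy'))]
for sg in(1,-1):
    m=L[(abs(L[:,0]-sg*-.03)<.06)&(sg*L[:,1]>.075)&(sg*L[:,1]<.16)&(L[:,2]>.12)&(L[:,2]<.19)]
    if len(m)>20:
        k=np.polyfit(m[:,2],sg*m[:,1],1);print(sg,len(m),k,1.5708+np.arctan(k[0]))
# nest: bore edge
for n in('s3','d3'):
    W=np.load(n+'.npy').reshape(-1,3);m=W[(abs(W[:,0]-.586)<.055)&(abs(W[:,1]+.2)<.055)&(abs(W[:,2]-.062)<.003)]
    (x,y),_,a=r=cv2.minAreaRect((m[:,:2]*1000).astype(np.float32))
    print(n,r,m[:,:2].min(0),m[:,:2].max(0))
    rest=W[(np.hypot(W[:,0]-.586,W[:,1]+.2)<.03)&(W[:,2]<.055)&(W[:,2]>.02)];print(rest.mean(0),len(rest))
E
```

```text
s3 1498
-0.098 0.065 206 [-0.098 -0.069  0.061] [-0.044  0.05   0.069]
-0.098 0.105 35 [-0.098 -0.071  0.101] [-0.094  0.07   0.109]
-0.033 0.065 171 [-0.014 -0.031  0.061] [0.025 0.004 0.068]
0.033 0.105 202 [ 0.054 -0.035  0.101] [0.087 0.001 0.108]
w3 9084
-0.098 0.065 1854 [-0.084 -0.018  0.061] [-0.049  0.017  0.068]
-0.033 0.065 1767 [-0.017 -0.033  0.061] [0.018 0.002 0.068]
0.033 0.065 122 [ 0.052 -0.036  0.061] [0.098 0.021 0.069]
0.033 0.105 2329 [ 0.052 -0.073  0.101] [0.098 0.013 0.108]
1 1495 [0.60095798 0.00852825] 2.1119235968560104
-1 2546 [0.53357894 0.02020139] 2.060948520583359
s3 ((587.6435546875, -199.97447204589844), (85.81268310546875, 79.63304901123047), 2.0388972759246826) [ 0.54439416 -0.24052025] [ 0.63109448 -0.16156282]
[ 0.5762108  -0.21595898  0.04663458] 82
d3 ((586.2644653320312, -199.46934509277344), (80.0879135131836, 83.9854736328125), 1.9184324741363525) [ 0.54497652 -0.24144596] [ 0.62733532 -0.15672542]
[ 0.58934634 -0.18129042  0.0417115 ] 248
```

```bash
python3 - <<'E'
from h import *
p=cw(.0705,-.017,.22);o=ctrl.get_obs();print(o['qpos'].round(2),p)
for y in(YAW,YAW+np.pi): print(go(p,y))
E
```

```text
[ 0.13  0.12  1.66 -0.    1.36  0.24] [0.58439041 0.21091564 0.22      ]
('shift_old', array([4.14, 3.36, 0.65]), 'shift_new', array([ 3.36, -4.14,  0.65]), 'turn', array([-0.,  0.,  9.]))
('shift_old', array([4.14, 3.36, 0.65]), 'shift_new', array([-3.36,  4.14,  0.65]), 'turn', array([-0., -0., -9.]))
```

```bash
python3 -m inch '0.3 0.83 0.67 0 0 0 0;0.3 0.83 0.67 0 0 0 0;0.3 0.83 0.67 0 0 0 0;0.3 0.83 0.67 0 0 0 0;0.3 0.82 0.68 0 0 0 0;0.3 0 0 0 0 0 -1;0.3 0 0 0 0 0 -1;0.3 0 0 0 0 0 -1;0.3 0 0 0 0 0 -1'; python3 -m inch '0.3 0 0 0 0 0 -1;0.3 0 0 0 0 0 -1;0.3 0 0 0 0 0 -1;0.3 0 0 0 0 0 -1;0.3 0 0 0 0 0 -1;0.3 0 0 0 0 0 0;0.3 0 0 0 0 0 0'
python3 - <<'E'
from h import *
from scipy.optimize import least_squares
i,W=shot('wrist','w4.png')
L=W.reshape(-1,3);m=L[np.isfinite(L).all(1)];p=cw(.0705,-.017,.1)
m=m[(np.hypot(*(m[:,:2]-p[:2]).T)<.028)&(m[:,2]>.098)&(m[:,2]<.111)]
(x,y),r=cv2.minEnclosingCircle((m[:,:2]*1000).astype(np.float32));print(len(m),x,y,r,np.median(m[:,2]),m.min(0),m.max(0))
print(go(np.array([x/1000,y/1000,.078]),YAW+np.pi))
E
```

```text
time_s: 12.22
ee_pos: [0.5843, 0.2109, 0.2387]
eef_rot: [-3.14, -0.001, 2.164]
force: [-0.4, 0.3, -0.4]
grip_width: 0.061
grip_force: 0.0
time_s: 13.1
ee_pos: [0.5845, 0.211, 0.2394]
eef_rot: [-3.141, -0.001, 3.026]
force: [-0.2, -0.1, 0.7]
grip_width: 0.0613
grip_force: 0.0
1729 589.0197143554688 209.14498901367188 23.332292556762695 0.10498296760058903 [0.56570738 0.19249668 0.09800795] [0.6123461  0.22785457 0.11023443]
('shift_old', array([-0.16, -0.04,  5.39]), 'shift_new', array([-0.15, -0.04,  5.39]), 'turn', array([-0.  , -0.  , -0.02]))
```

View pics/w4.png

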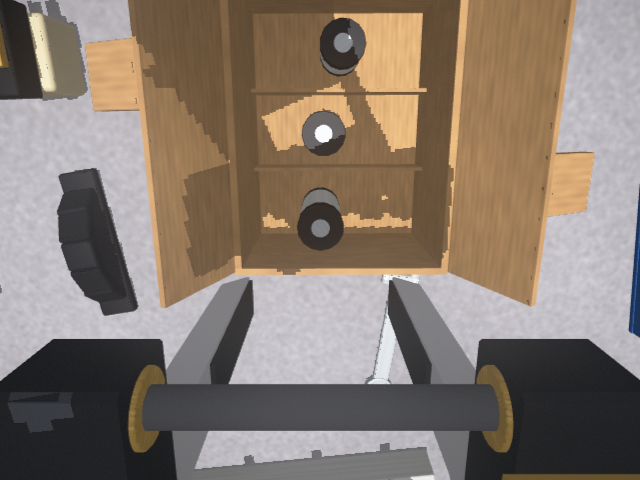

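The wrist view shows the tall cylinder's top at (320,228), central between the flaps, with both flaps well open. Its centre is about (0.584, 0.210), right under the tool, so I'll descend and grip.

```bash
python3 -m inch '0.3 0 -0.03 0.9 0 0 0;0.3 0 0 0.9 0 0 0;0.3 0 0 0.9 0 0 0;0.3 0 0 0.7 0 0 0;0.3 0 0 0.7 0 0 0;0.3 0 0 0.6 0 0 0;0.3 0 0 0.4 0 0 0;0.3 0 0 0.28 0 0 0;0.3 0 0 0 0 0 0'; python3 -m inch '-1 0 0 0 0 0 0;-1 0 0 0 0 0 0;-1 0 0 0 0 0 0;-1 0 0 0 0 0 0;-1 0 0 0 0 0 0' 30
```

```text
time_s: 14.28
ee_pos: [0.5845, 0.2101, 0.0783]
eef_rot: [-3.141, -0.0, 3.03]
force: [-1.0, 0.1, -0.3]
grip_width: 0.061
grip_force: 0.0
time_s: 14.9
ee_pos: [0.5847, 0.2102, 0.0789]
eef_rot: [3.141, 0.001, 3.031]
force: [0.0, 1.7, 2.4]
grip_width: 0.0352
grip_force: 30.0
```

```bash
python3 -m inch '-1 0 0 -0.3 0 0 0;-1 0 0 -0.6 0 0 0;-1 0 0 -0.9 0 0 0;-1 0 0 -0.9 0 0 0;-1 0 0 -0.9 0 0 0;-1 0 0 -0.9 0 0 0;-1 0 0 -0.9 0 0 0;-1 0 0 -0.9 0 0 0;-1 0 0 -0.5 0 0 0;-1 0 0 0 0 0 0'
python3 - <<'E'
from h import *
print(go(np.array([.5862,-.1998,.2]),YAW+np.pi))
shot('side','d5.png')
E
```

```text
time_s: 16.15
ee_pos: [0.5847, 0.2101, 0.2835]
eef_rot: [3.141, 0.001, 3.03]
force: [0.2, 0.5, -3.1]
grip_width: 0.0353
grip_force: 30.0
('shift_old', array([ -1.56, -13.58,   2.78]), 'shift_new', array([ -1.56, -13.57,   2.78]), 'turn', array([ 0.  ,  0.01, -0.  ]))
```

View pics/d5.png

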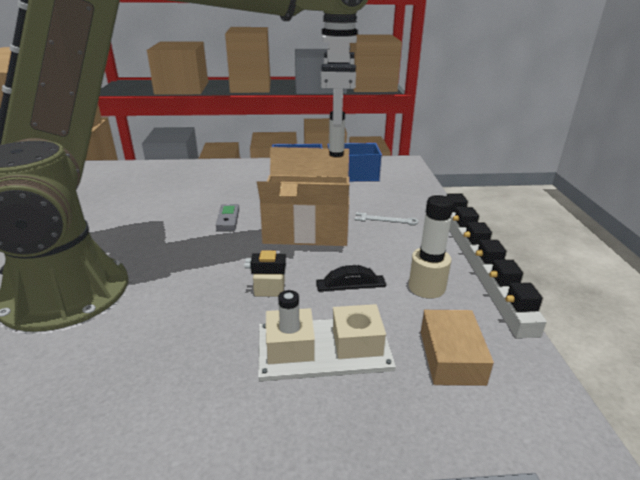

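The cylinder is held upright above the carton at (337,140), and the flaps stay open. I'll carry it across to the nest.

```bash
python3 -m inch '-1 -0.05 -0.4 0 0 0 0;-1 -0.1 -0.9 0 0 0 0;-1 -0.11 -0.95 0 0 0 0;-1 -0.11 -0.95 0 0 0 0;-1 -0.11 -0.95 0 0 0 0;-1 -0.11 -0.95 0 0 0 0;-1 -0.11 -0.95 0 0 0 0;-1 -0.11 -0.95 0 0 0 0;-1 -0.11 -0.95 0 0 0 0;-1 -0.11 -0.95 0 0 0 0'; python3 -m inch '-1 -0.11 -0.95 0 0 0 0;-1 -0.11 -0.95 0 0 0 0;-1 -0.11 -0.95 0 0 0 0;-1 -0.11 -0.95 0 0 0 0;-1 -0.13 -0.93 0.2 0 0 0;-1 0 0 0.3 0 0 0;-1 0 0 0 0 0 0;-1 0 0 0 0 0 0'
python3 - <<'E'
from h import *
print(go(np.array([.5862,-.1998,.2]),YAW+np.pi))
i,W=shot('wrist','w6.png');np.save('w6.npy',W)
i,W=shot('side');np.save('d6.npy',W);i,S=shot('scene');np.save('s6.npy',S)
o=ctrl.get_obs()['ee_pos']
for n,Q in(('wrist',W),('scene',S)):
    L=Q.reshape(-1,3);m=L[np.isfinite(L).all(1)]
    m=m[(np.hypot(*(m[:,:2]-o[:2]).T)<.03)&(m[:,2]>o[2]-.07)&(m[:,2]<o[2]-.005)]
    def f(p):
        q=m-[p[0],p[1],o[2]-.04]; return np.hypot(q[:,0]-p[2]*q[:,2],q[:,1]-p[3]*q[:,2])-.018
    from scipy.optimize import least_squares
    if len(m)>30:
        r=least_squares(f,[o[0],o[1],0,0],loss='soft_l1',f_scale=.001);print(n,len(m),r.x.round(4),(r.x[:2]-o[:2]).round(4),np.median(abs(f(r.x))))
E
```

```text
time_s: 17.45
ee_pos: [0.5851, -0.0603, 0.2816]
eef_rot: [-3.142, -0.001, 3.03]
force: [-0.8, -0.9, -3.4]
grip_width: 0.0353
grip_force: 30.0
time_s: 18.45
ee_pos: [0.5869, -0.201, 0.2677]
eef_rot: [3.142, 0.0, 3.031]
force: [-0.0, -0.3, -2.8]
grip_width: 0.0351
grip_force: 30.0
('shift_old', array([0.03, 0.04, 2.26]), 'shift_new', array([0.03, 0.04, 2.26]), 'turn', array([0., 0., 0.]))
wrist 817 [ 0.5864 -0.1991 -0.0021  0.0025] [-0.0006  0.0021] 0.000563045887136876
scene 581 [ 0.5871 -0.2009 -0.0041 -0.0064] [0.     0.0002] 0.0010460775833230872
```

View pics/w6.png

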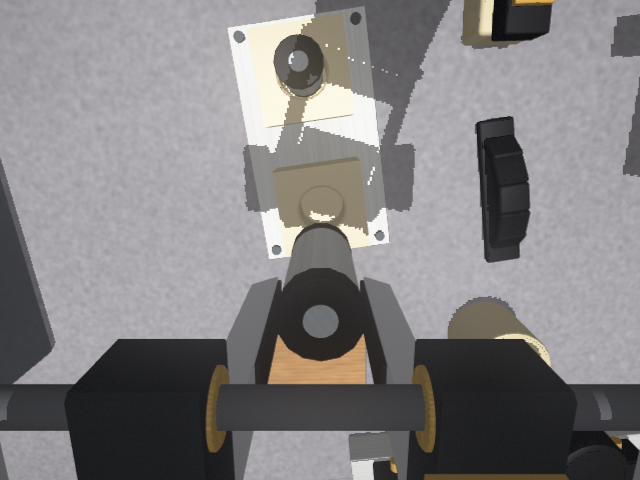

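The cylinder hangs upright and centred in the fingers, and the bore rim shows at about (322,203). I'll measure the bore centre from all three views.

```bash
python3 - <<'E'
from h import *
for n in('d3','s3','w6'):
    W=np.load(n+'.npy').reshape(-1,3);W=W[np.isfinite(W).all(1)]
    m=W[(np.hypot(W[:,0]-.586,W[:,1]+.2)<.034)]
    top=m[abs(m[:,2]-.062)<.0025][:,:2];low=m[m[:,2]<.056][:,:2]
    # top should be outside radius 21; low points' sight rays only pass inside -> use only top
    g=np.arange(-.008,.0081,.0005);best=[]
    for dx in g:
        for dy in g:
            d=np.hypot(top[:,0]-.586-dx,top[:,1]+.2-dy)
            best.append((np.clip(.021-d,0,None).sum()*1e3,.586+dx,-.2+dy))
    b=np.array(best);k=b[b[:,0]<=b[:,0].min()+.5];print(n,len(top),len(low),b[:,0].min(),k[:,1:].mean(0).round(4),k[:,1:].std(0).round(4))
E
```

```text
d3 491 259 1.9160519879210662 [ 0.586  -0.2004] [0.0004 0.0002]
s3 189 201 3.749184377409943 [ 0.5895 -0.1962] [0.0007 0.0022]
w6 2003 1378 2.708844153078125 [ 0.586  -0.2005] [0. 0.]
```

```bash
python3 -m inch '-1 0.03 0.02 0.6 0 0 0;-1 0 0 0.8 0 0 0;-1 0 0 0.8 0 0 0;-1 0 0 0.8 0 0 0;-1 0 0 0.6 0 0 0;-1 0 0 0.4 0 0 0;-1 0 0 0.2 0 0 0;-1 0 0 0 0 0 0;-1 0 0 0 0 0 0'; python3 -m inch '-1 0 0 0.15 0 0 0;-1 0 0 0.15 0 0 0;-1 0 0 0.15 0 0 0;-1 0 0 0 0 0 0'
```

```text
time_s: 19.73
ee_pos: [0.5864, -0.2011, 0.1423]
eef_rot: [-3.141, 0.001, 3.03]
force: [0.4, 0.2, -3.7]
grip_width: 0.0356
grip_force: 30.0
time_s: 20.23
ee_pos: [0.5859, -0.2008, 0.1275]
eef_rot: [3.141, -0.001, 3.03]
force: [-0.8, -0.0, -2.8]
grip_width: 0.0353
grip_force: 30.0
```

Inside the mouth (bottom at about 0.054, below 0.062) with no contact force. I'll continue down.

```bash
python3 -m inch '-1 0 0 0.2 0 0 0;-1 0 0 0.2 0 0 0;-1 0 0 0.2 0 0 0;-1 0 0 0.15 0 0 0;-1 0 0 0.1 0 0 0;-1 0 0 0.08 0 0 0;-1 0 0 0 0 0 0;-1 0 0 0 0 0 0'
```

```text
time_s: 21.22
ee_pos: [0.5862, -0.2009, 0.1003]
eef_rot: [-3.142, 0.0, 3.03]
force: [0.7, -0.2, -3.0]
grip_width: 0.0352
grip_force: 30.0
```

```bash
python3 -m inch '-1 0 0 0.04 0 0 0;-1 0 0 0.03 0 0 0;-1 0 0 0 0 0 0'; python3 -m inch '-1 0 0 0.03 0 0 0;-1 0 0 0 0 0 0'
```

```text
time_s: 21.6
ee_pos: [0.5861, -0.2009, 0.098]
eef_rot: [3.142, -0.0, 3.031]
force: [1.3, 0.7, -4.0]
grip_width: 0.0354
grip_force: 30.0
time_s: 21.85
ee_pos: [0.5864, -0.201, 0.0979]
eef_rot: [-3.141, 0.001, 3.031]
force: [-0.5, 1.5, 5.5]
grip_width: 0.0352
grip_force: 30.0
```

The force rises to +5.5 N, so the cylinder is on the bore floor. I'll release and rise.

```bash
python3 -m inch '-0.1 0 0 0 0 0 0;0.1 0 0 0 0 0 0;0.3 0 0 0 0 0 0;0.3 0 0 0 0 0 0;0.3 0 0 0 0 0 0;0.3 0 0 -0.4 0 0 0;0.3 0 0 -0.8 0 0 0;0.3 0 0 -1 0 0 0;0.3 0 0 -1 0 0 0;0.3 0 0 -1 0 0 0'; python3 -m inch '0.3 0 0 -0.8 0 0 0;0.3 0 0 0 0 0 0;0.3 0 0 0 0 0 0'
python3 - <<'E'
from h import *
i,W=shot('side','d7.png');j,S=shot('wrist')
for n,Q in(('side',W),('wrist',S)):
    L=Q.reshape(-1,3);m=L[np.isfinite(L).all(1)]
    m=m[(np.hypot(m[:,0]-.586,m[:,1]+.2005)<.024)&(m[:,2]>.115)&(m[:,2]<.135)]
    print(n,len(m),((m.min(0)+m.max(0))/2).round(4),np.median(m[:,2]))
E
```

```text
time_s: 23.1
ee_pos: [0.586, -0.2009, 0.2252]
eef_rot: [-3.141, 0.001, 3.03]
force: [-0.2, -0.3, -0.7]
grip_width: 0.0611
grip_force: 0.0
time_s: 23.48
ee_pos: [0.5858, -0.2008, 0.2463]
eef_rot: [3.141, -0.001, 3.03]
force: [-0.3, 0.1, -0.5]
grip_width: 0.0613
grip_force: 0.0
side 299 [ 0.5852 -0.2009  0.1208] 0.12358708368103016
wrist 1868 [ 0.5849 -0.2009  0.1208] 0.12395362208625157
```

View pics/d7.png

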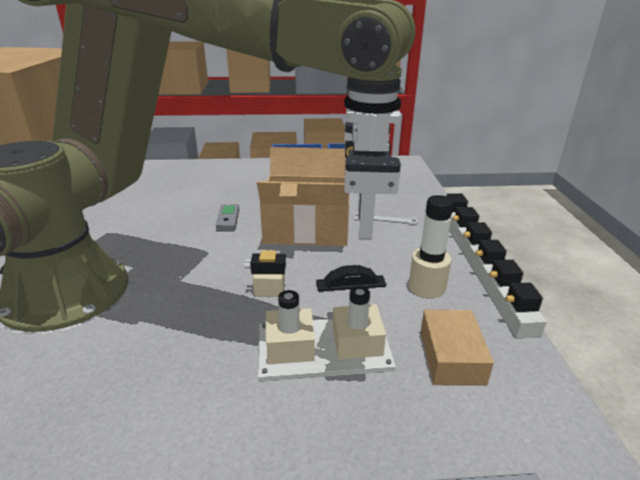

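The tall cylinder stands fully down in the nest at (359,310), with its top at 0.124 m as expected, and the flaps are still open. The robot is clear of everything.

```bash
python3 -c "
from station import ticket
print(ticket.hand_in())"
```

```text
the job is handed in; nothing more can be done
None
```

The job is handed in: both flaps measured about 2.1 rad open before the lift and still looked open at the end, and the tall cylinder stands upright and fully down in the empty nest; the hand-in gave no verdict.

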